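Dispense two jars with the spring-return knob

TASK

Dispense both sample jars from the jar dispenser into its catch bay, one after the other. A full clockwise twist of its spring-return knob, right up against the end stop, lets one jar roll out, and letting the knob spring all the way back brings up the next one. Work the dispenser by the knob alone, without touching the jars, leave the glassware and the jar standing round it where they are, and leave the knob sprung back at rest.

Things in the scene. Friction and masses are not known exactly. Their poses are not given: they have to be found in the camera images.
- dispenser: Fixed sheet-metal jar dispenser, 315 mm long (y), 210 mm deep (x), 120 mm high at its left end. Origin on the worktop; x points away from the robot, y left along the chute, z up; turned 0 to 23 degrees (front to the right). Behind (x 0 to 90 mm) an open chute slopes down to the right at 18 degrees (y +150 to -30 mm) into the catch bay (125 x 90 mm inside, y -30 to -155 mm, walls 44 to 50 mm high). In front stands a grey console, 120 mm wide (y 0 to 120 mm).
- front_stop (a point): Where the front pin crosses the chute floor. It holds the first jar; only in the last few degrees before the knob's end stop is it low enough for that jar to roll to the bay (0.5 to 1 s), while a rear pin holds the second. When the knob springs back, the front pin rises, the rear pin sinks and the second jar rolls up to the front pin within about 1 s.
- panel_face (a point): Centre of the console's sloping panel, under the knob. Its z is the panel's outward normal, 25 degrees from vertical, leaning to the robot; its x points up the slope. The panel measures 110 mm along x and 120 mm along y.
- knob_grip (a point): Middle of the black knob's grip bar, half-way up. The bar is 62 mm long (point x), 16 mm wide (y), 29 mm high (z, the turning axis, out of the panel, 25 degrees from vertical towards the robot). It stands on a round skirt of 30 mm radius, 14 mm below this point; the panel is 22 mm below. At rest the bar points to about 10 o'clock as seen from the robot. The point turns with the knob.
- knob (a joint): Knob angle in rad: 0 at rest, growing clockwise as seen facing the panel (about the grip point's -z). A spring returns it to 0 when let go: 0.2 N m at rest, 0.25 N m more per rad. The hard end stop lies somewhere from 0.75 to 1.25 rad, set anew each time and shown nowhere; it is felt as a sudden steep rise of the turning moment.
- jar_a_mid (a point): Middle of the first jar, the lower one in the chute: white-lidded clear jar, 52 mm diameter, 82 mm long, lying across the chute with its axis (the point's z) along the dispenser's x.
- jar_b_mid (a point): Middle of the second jar, the same kind, lying against the first one on its uphill (left) side.
- beaker_mid_pt (a point): Bystander: glass beaker, 74 mm across, 85 mm high, standing in front of the chute, left of the console; point half-way up.
- gel_mid (a point): Bystander: lidded jar, 50 mm diameter, 66 mm high, standing just right of the console, in front of the chute's low end; point half-way up.
- glass_mid (a point): Bystander: small measuring glass, 53 mm diameter, 56 mm high, standing beyond the left (high) end of the dispenser, past the beaker; point half-way up.

How it is judged:
By the outcome, as a careful person would: the job done as asked, in the order asked, and still so for the second after the job is handed in, with the robot touching nothing.
It also fails if it takes over 64 s, if anything falls off the work surface, if the arm or the gripper's body presses on something with over 40 N, if the wrist force passes 120 N, or if a joint passes its speed limit or range.

ROBOT

A 6-joint arm with a two-finger parallel gripper is mounted at the origin on a cart in front of the work surface, level with it; the furniture and walls round the work are solid. World frame = base frame: x ahead of the robot, y to its left, z up, the work surface at z = 0. Lengths are in m, angles in rad, forces in N, time in s.
With the tool pointing down it reaches from about 0.35 to 0.975 m from the base axis. Payload 17.4 kg.
Tool frame: the origin (TCP) lies at the very end of the fingers, on their centre line; the grasp point (between the pads) lies 19 mm behind it; z points along the fingers, y is the line along which they close (so a half turn about z gives the same grasp; the last joint's range is limited). The gripper opens to 85 mm and grips with 20 to 120 N. Pads are 22 mm wide; open, the fingers measure 114 mm over their backs; the gripper's body (76 mm by 85 mm) begins 54 mm behind the grasp point. The pads swing forward as they close: fully open they stand 13 mm farther back than shut.
Start: joints at [-1.308, 0.116, 1.442, -0, 1.584, -0.038], TCP at [0.2, -0.645, 0.231] pointing down, gripper open.
Joint ranges: [-2.83, 2.83], [-0.83, 2.19], [0.07, 2.5], [-1.14, 4.28], [0.01, 3], [-2.97, 2.97]. Speed limits (rad/s): [1.89, 1.89, 2.22, 3.14, 3.14, 3.14].

INTERFACE

Orientations are given as a rotation vector (axis times angle).
In Python, from workcell import bot gives the robot as it stands.
- The arm moves only by the shell command python3 -m crank 'ROWS'. ROWS is JSON, a list of rows, each a list of 3 entries, a list of its own where there are three numbers: the shift along the world's x, y, z in mm, then the turn, a rotation vector about the world's x, y, z in degrees, then the closure, from 0 (fully open) to 1 (shut). A call has exactly 5 rows; each row shifts and turns the commanded pose from where the row before left it; what a row does not reach is not made up. A row lasts 1/12 s, in which the tool goes at most 41.7 mm and 7.16 degrees, less where a joint would pass 70% of its speed; a pose out of reach is approached as far as the arm can. A call with a gripper value outside its range is refused whole. The fingers move at their own pace and stop on an object; the grip force is fixed at half the most. Time passes only in rows, so rows that do not move let the fingers close, or fill a call up. It gives the time, the measured TCP pose, the force, the opening and the grip force at its end, in the units of the state.
- bot.get_obs(): the state, without advancing time (a new reading comes with each control period).
- bot.snapshot(name): name is "side" or "top"; returns a dict with "pixels" (420x560x3 uint8, red, green, blue), "K" (3x3 intrinsics, pixels), "extrinsics" (4x4, takes a point from camera to world coordinates). Camera axes: x right, y up, looking along -z (the intrinsics and any distortion apply to the point x, -y, -z); pixel columns grow to the right and rows downward; lengths in m; the calibration is good to about 2 mm. A picture is of the moment at which its call begins. There is no depth.
- bot.sign_off(): hands the job in; it is judged then, once.
The state is a dict: "time": time; "joint_pos": joint angles; "dq": joint speeds; "effort": joint torques, N m; "tcp_pos": TCP position; "eef_rot": TCP orientation; "force": force on the tool from outside, world axes, zero at the start; "moment": the same for the moment, N m; "gripper_width": finger opening in m; "finger_force": force on a finger pad.
Only numpy, scipy, OpenCV 4.12 (cv2) and the standard library are available. Lean on these libraries where they do the work, as an engineer would, in place of code of your own. Each camera call takes 0.05 s, during which the arm holds its last target. There are 200 camera calls.

## Working session

There is one attempt and no reset: what is moved stays moved. The work goes in short steps, Python scripts to look and compute and a shell command to move; the robot and the scene stay as the last step left them, time stands still between calls to the robot, and variables do not carry over. Pictures are saved under pics/ and viewed, at most 10 in all, crops included, and the job is handed in when it is done.

```bash
mkdir -p pics; ls
python3 - <<'E'
from workcell import bot
import cv2,numpy as np,pickle
d={}
for n in("top","side"):
    s=bot.snapshot(n); d[n]=s
    cv2.imwrite(f"pics/{n}0.png",s["pixels"][:,:,::-1])
    print(n,{k:np.round(v,4).tolist() for k,v in s.items() if k!="pixels"})
pickle.dump(d,open("s0.pkl","wb"))
o=bot.get_obs();print(o)
E
```

```text
pics
top {'K': [[446.7056, 0.0, 285.0403], [0.0, 446.7056, 206.8785], [0.0, 0.0, 1.0]], 'extrinsics': [[0.0238, 0.9983, -0.0537, 0.4806], [-0.9997, 0.0235, -0.0053, -0.2917], [-0.004, 0.0538, 0.9985, 0.9688], [0.0, 0.0, 0.0, 1.0]]}
side {'K': [[505.0613, 0.0, 275.7127], [0.0, 505.0613, 212.1755], [0.0, 0.0, 1.0]], 'extrinsics': [[-0.9989, -0.0411, 0.022, 0.5617], [0.0409, -0.5465, 0.8364, 0.4059], [-0.0223, 0.8364, 0.5476, 0.5697], [0.0, 0.0, 0.0, 1.0]]}
{'time': 0.1, 'joint_pos': array([-1.30783280e+00,  1.16444570e-01,  1.44214051e+00, -1.16121568e-05,
        1.58400449e+00, -3.77911742e-02]), 'dq': array([ 0.00082263, -0.0017982 , -0.00278254, -0.00082335,  0.00119296,
       -0.00141546]), 'effort': array([ 2.57068976e-03, -7.33662415e+01, -6.33786464e+01, -1.02601985e-04,
        5.31402227e-03, -6.78625199e-06]), 'tcp_pos': array([ 0.19991753, -0.64455777,  0.23066757]), 'eef_rot': array([-3.10516047e+00, -4.70497442e-01,  1.93994444e-04]), 'force': array([-0.81785723, -0.09830764, -1.09817089]), 'moment': array([ 0.01874737,  0.00378127, -0.02020417]), 'finger_force': 0.0, 'gripper_width': 0.08553499963537702}
```

View pics/top0.png

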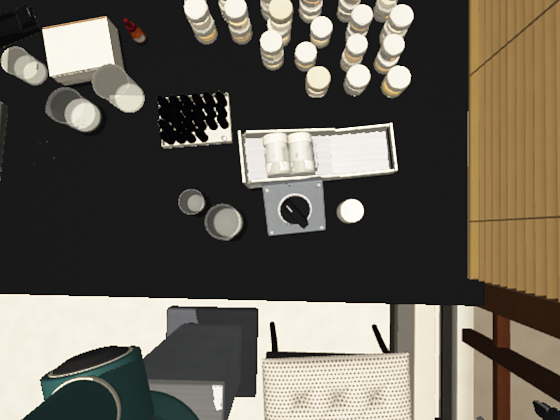

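View pics/side0.png

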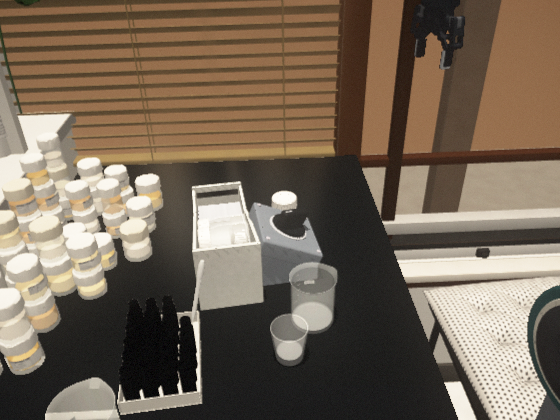

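The top view shows the knob at about (295,209), the panel from (265,184) to (325,235), jars at (277,153) and (301,153), the gel jar at (350,211), the beaker at (224,222) and the measuring glass at (191,202). The side view has the knob at about (292,222). Next I'll zoom in and segment.

```bash
cat > h.py <<'E'
import numpy as np
def ray(s,u,v):
    K=s["K"];E=s["extrinsics"]
    d=np.array([(u-K[0,2])/K[0,0],-(v-K[1,2])/K[1,1],-1.])
    return E[:3,3],E[:3,:3]@d
def onz(s,u,v,z):
    o,d=ray(s,u,v); return o+d*(z-o[2])/d[2]
def tri(s1,p1,s2,p2):
    a,d=ray(s1,*p1);b,e=ray(s2,*p2);d=d/np.linalg.norm(d);e=e/np.linalg.norm(e)
    t=np.linalg.lstsq(np.c_[d,-e],b-a,rcond=None)[0]
    p,q=a+t[0]*d,b+t[1]*e
    return (p+q)/2,np.linalg.norm(p-q)
def proj(s,P):
    E=s["extrinsics"];c=E[:3,:3].T@(np.asarray(P)-E[:3,3]);K=s["K"]
    return K[0,0]*c[0]/-c[2]+K[0,2],-K[1,1]*c[1]/-c[2]+K[1,2]
E
python3 - <<'E'
import pickle,cv2,numpy as np
d=pickle.load(open("s0.pkl","rb"))
a=d["top"]["pixels"][170:245,255:335,::-1];b=d["side"]["pixels"][185:285,240:330,::-1]
A=cv2.resize(a,None,fx=5,fy=5,interpolation=cv2.INTER_CUBIC);B=cv2.resize(b,None,fx=4.4,fy=4.4,interpolation=cv2.INTER_CUBIC)
c=np.zeros((440,796,3),np.uint8);c[:375,:400]=A;c[:440,400:796]=B
cv2.imwrite("pics/z.png",c)
for n,(r0,r1,c0,c1) in(("top",(185,235,270,320)),("side",(200,250,265,320))):
    g=cv2.cvtColor(d[n]["pixels"],cv2.COLOR_RGB2GRAY)[r0:r1,c0:c1]
    for nm,m in(("dark",g<45),("white",g>190)):
        k,l,st,ce=cv2.connectedComponentsWithStats(m.astype(np.uint8))
        for i in range(1,k):
            if st[i,4]>15: print(n,nm,st[i]+[c0,r0,0,0,0],ce[i]+[c0,r0])
E
```

```text
top dark [281 197  28  31 617] [295.46353323 210.68233387]
top dark [287 231  33   4  74] [307.13513514 233.14864865]
top white [278 193  34  30 150] [293.64666667 203.44      ]
side dark [313 207   7  37 124] [317.23387097 225.03225806]
side white [272 200  24   6  96] [283.3125     201.73958333]
side white [269 215  30  25  86] [278.34883721 228.39534884]
```

View pics/z.png

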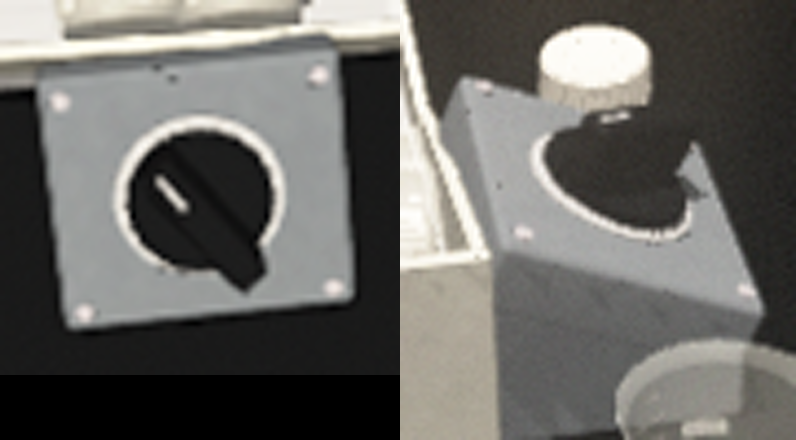

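Run:
```python
import pickle,numpy as np
from h import *
from scipy.spatial.transform import Rotation as R
d=pickle.load(open("s0.pkl","rb"));T,S=d["top"],d["side"]
t=lambda x,y:(255+(x+.5)/5-.5,170+(y+.5)/5-.5)
s=lambda x,y:(240+(x-400+.5)/4.4-.5,185+(y+.5)/4.4-.5)
UL,e1=tri(T,t(59,102),S,s(523,232));UR,e2=tri(T,t(319,76),S,s(483,86));LL,e3=tri(T,t(85,314),S,s(745,290))
M,e4=tri(T,t(171,195),S,s(615,117))
print(UL,UR,LL,M,e1,e2,e3,e4)
x=UL-LL;y=UL-UR;print("len",np.linalg.norm(x),np.linalg.norm(y))
n=np.cross(x,y);n/=np.linalg.norm(n);c=(UR+LL)/2
print("n",n,"tilt",np.degrees(np.arccos(n[2])),"yaw",np.degrees(np.arctan2(-y[0],y[1])),"c",c)
yaw=np.arctan2(-y[0],y[1]);Rp=R.from_euler('zy',[yaw,-np.radians(25)]).as_matrix()
print(Rp)
g=c+.022*Rp[:,2];print("grip",g)
# bar direction : outer dark tip in top, bar line through edges
q=onz(T,*t(171,195),M[2]);print("mark in panel frame",Rp.T@(M-c),)
for p in((258,270),(157,178),(186,212)):
    o,dd=ray(T,*t(*p)); h=.036; k=((c+h*Rp[:,2]-o)@Rp[:,2])/(dd@Rp[:,2]); print(p,Rp.T@(o+k*dd-c))
for p in((200,118),(200,272),(116,195),(284,195)):
    o,dd=ray(T,*t(*p)); h=.003; k=((c+h*Rp[:,2]-o)@Rp[:,2])/(dd@Rp[:,2]); print(p,Rp.T@(o+k*dd-c))
for nm,p,z in(("gel",(350,211),.066),("beaker",(224,222),.05),("glass",(191,202),.03)):print(nm,onz(T,*p,z))
```

```text
[ 0.55935959 -0.24962806  0.09312875] [ 0.57240958 -0.3517643   0.09221209] [ 0.47615516 -0.260583    0.0536264 ] [ 0.52283201 -0.29446312  0.1121565 ] 0.001524938169882229 0.0009381799381841838 0.001589976818293915 0.001491249087753561
len 0.09275464241595398 0.10297064791084672
n [-0.42138868 -0.06196109  0.90476097] tilt 25.208891471938262 yaw 7.281253060365993 c [ 0.52428237 -0.30617365  0.07291925]
[[ 0.89899929 -0.1148655  -0.42261826]
 [ 0.12674006  0.99193596  0.        ]
 [ 0.41921025 -0.05356266  0.90630779]]
grip [ 0.51498476 -0.30617365  0.09285802]
mark in panel frame [0.01662898 0.00968104 0.03617398]
(258, 270) [-0.01741293 -0.02087251  0.036     ]
(157, 178) [0.02487698 0.01412471 0.036     ]
(186, 212) [0.00973044 0.0045105  0.036     ]
(200, 118) [ 0.03546076 -0.00367381  0.003     ]
(200, 272) [-0.03069453  0.00291284  0.003     ]
(116, 195) [0.00625222 0.03299779 0.003     ]
(284, 195) [-0.00056382 -0.03381318  0.003     ]
gel [ 0.52394854 -0.41849556  0.066     ]
beaker [ 0.4959549  -0.16210244  0.05      ]
glass [ 0.53676074 -0.08839316  0.03      ]
```

Everything agrees: panel tilt 25.2° and yaw 7.3°, with the bar about 33° left of up-slope in the panel frame. Next I'll write a helper for the remaining shift and turn to a target.

```bash
cat > go.py <<'E'
# usage: go.py height_mm(TCP along n from grip point) turn_deg(clockwise)
import sys,numpy as np
from workcell import bot
from scipy.spatial.transform import Rotation as R
h,a=float(sys.argv[1])/1e3,np.radians(float(sys.argv[2]))
c=np.array([.5243,-.3062,.0729]);P=R.from_euler('zy',[np.radians(7.28),-np.radians(25)]).as_matrix()
n=P[:,2];g=c+.022*n
th=np.radians(33)-a;bar=P@[np.cos(th),np.sin(th),0]
z=-n;y=np.cross(z,bar);y=y if a>9 or np.dot(y,P@[np.sin(th),-np.cos(th),0])>0 else -y
T=np.c_[np.cross(y,z),y,z]
o=bot.get_obs();C=R.from_rotvec(o["eef_rot"])
print("t",o["time"],"shift mm",np.round((g+h*n-o["tcp_pos"])*1e3,1),"turn deg",np.round(np.degrees((R.from_matrix(T)*C.inv()).as_rotvec()),1))
rel=P.T@C.as_matrix()[:,1];print("n",n.round(3),"tool y in panel deg",np.degrees(np.arctan2(rel[1],rel[0])).round(2),"offset panel mm",(P.T@(o["tcp_pos"]-g)*1e3).round(1))
print("q",o["joint_pos"].round(2),"w",o["gripper_width"],"ff",o["finger_force"],"F",o["force"].round(1),"M",o["moment"].round(3),"Mn",(o["moment"]@n).round(3))
E
python3 go.py 90 0
```

```text
t 0.1 shift mm [277.  338.4 -56.3] turn deg [ -5.1 -24.7  22.7]
n [-0.423  0.     0.906] tool y in panel deg -81.6 offset panel mm [-268.4 -306.8  258.1]
q [-1.31  0.12  1.44 -0.    1.58 -0.04] w 0.08553499963537702 ff 0.0 F [-0.8 -0.1 -1.1] M [ 0.019  0.004 -0.02 ] Mn -0.026
```

```bash
sed -i "s/'zy'/'ZY'/; s/ if a>9 or / if /" go.py
python3 go.py 90 0
python3 -m crank '[[[15,25,0],[0,-2,2],0],[[15,25,0],[0,-2,2],0],[[15,25,0],[0,-2,2],0],[[15,25,0],[0,-2,2],0],[[15,25,0],[0,-2,2],0.3]]'
python3 -m crank '[[[20,25,0],[0,-2,2],0.3],[[20,25,0],[0,-2,2],0.3],[[20,25,0],[0,-2,2],0.3],[[20,25,0],[0,-2,2],0.3],[[20,25,0],[0,-2,2],0.3]]'
python3 go.py 90 0
```

```text
t 0.1 shift mm [277.4 332.4 -56.3] turn deg [ -1.9 -25.1  22.7]
n [-0.419 -0.054  0.906] tool y in panel deg -80.99 offset panel mm [-263.8 -294.5  275.1]
q [-1.31  0.12  1.44 -0.    1.58 -0.04] w 0.08553499963537702 ff 0.0 F [-0.8 -0.1 -1.1] M [ 0.019  0.004 -0.02 ] Mn -0.026
time: 0.52
tcp_pos: [0.2755, -0.5184, 0.2309]
eef_rot: [3.016, 0.734, 0.271]
force: [0.4, -0.1, -0.3]
gripper_width: 0.0755
finger_force: 0.0
time: 0.93
tcp_pos: [0.3756, -0.3933, 0.2311]
eef_rot: [2.882, 0.979, 0.53]
force: [-0.1, -0.2, 0.7]
gripper_width: 0.0598
finger_force: 0.0
t 0.9333 shift mm [101.7  81.1 -56.7] turn deg [-1.4 -5.3  2.3]
n [-0.419 -0.054  0.906] tool y in panel deg -60.09 offset panel mm [-76.8 -67.6 188.4]
q [-1.03 -0.28  1.84  0.33  1.46 -0.13] w 0.05980423067153412 ff 0.0 F [-0.1 -0.2  0.7] M [-0.058  0.137 -0.005] Mn 0.012
```

```bash
python3 -m crank '[[[20,16,-11],[-0.3,-1,0.5],0.3],[[20,16,-11],[-0.3,-1,0.5],0.3],[[20,16,-11],[-0.3,-1,0.5],0.3],[[20,16,-11],[-0.3,-1,0.4],0.3],[[21,17,-12],[-0.2,-1.2,0.4],0.3]]'
python3 go.py 40 0
python3 - <<'E'
from workcell import bot
import cv2,numpy as np
a=bot.snapshot("top")["pixels"][150:260,235:345,::-1];b=bot.snapshot("side")["pixels"][140:260,220:340,::-1]
f=lambda i:cv2.resize(i,(398,398),interpolation=cv2.INTER_CUBIC)
cv2.imwrite("pics/pre.png",np.hstack([f(a),f(b)]))
E
```

```text
time: 1.35
tcp_pos: [0.4767, -0.3128, 0.1748]
eef_rot: [2.795, 1.022, 0.64]
force: [0.0, -1.4, 0.4]
gripper_width: 0.06
finger_force: 0.0
t 1.35 shift mm [ 21.6   3.3 -45.8] turn deg [ 0.1 -0.1  0.1]
n [-0.419 -0.054  0.906] tool y in panel deg -57.08 offset panel mm [-0.5 -0.5 90.7]
q [-0.8  -0.28  1.95  0.36  1.22 -0.01] w 0.059997775865219115 ff 0.0 F [ 0.  -1.4  0.4] M [-0.052  0.133 -0.024] Mn -0.008
```

View pics/pre.png

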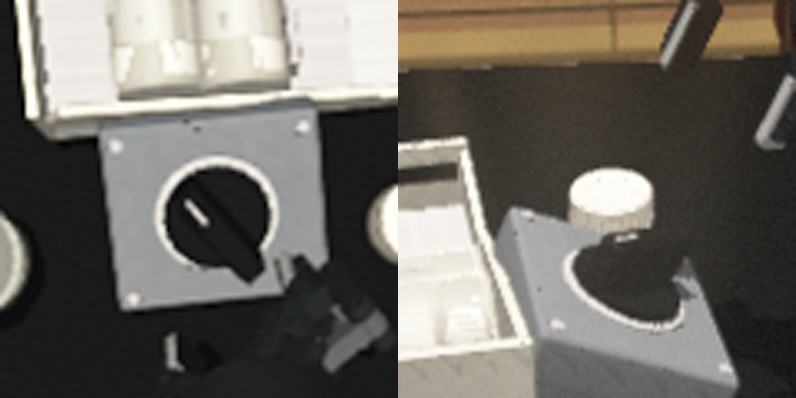

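The pads straddle a point near crop (230,310), about full-frame (299,236). Their line is square to the bar, which runs (190,190) to (255,270). I'll check that against the projection, then go down.

```bash
python3 - <<'E'
import pickle
from h import *
d=pickle.load(open("s0.pkl","rb"))
print(proj(d["top"],[.4767,-.3128,.1748]),proj(d["side"],[.4767,-.3128,.1748]))
E
python3 -m crank '[[[8,1,-18],[0,0,0],0.3],[[8,1,-18],[0,0,0],0.3],[[6,1,-10],[0,0,0],0.3],[[0,0,0],[0,0,0],0.4],[[0,0,0],[0,0,0],0.4]]'
python3 go.py -7 0
```

```text
(np.float64(298.63513495406664), np.float64(233.45762436641724)) (np.float64(315.3798747713646), np.float64(171.51190247561772))
time: 1.87
tcp_pos: [0.4978, -0.3108, 0.1293]
eef_rot: [2.797, 1.023, 0.638]
force: [-0.4, -0.7, 0.8]
gripper_width: 0.051
finger_force: 0.0
t 1.8667 shift mm [ 20.2   3.8 -42.8] turn deg [-0.  -0.2  0.1]
n [-0.419 -0.054  0.906] tool y in panel deg -57.12 offset panel mm [-0.6 -1.2 40.4]
q [-0.76 -0.21  1.97  0.37  1.13 -0.01] w 0.05102255916402557 ff 0.0 F [-0.4 -0.7  0.8] M [-0.077  0.172  0.046] Mn 0.064
```

```bash
python3 -m crank '[[[5,1,-11],[0,0,0],0.4],[[5,1,-11],[0,0,0],0.4],[[5,1,-10],[0,0,0],0.4],[[5,1,-10],[0,0,0],0.4],[[0,0,0],[0,0,0],0.4]]'
python3 go.py -7 0
python3 -m crank '[[[0,0,0],[0,0,0],1],[[0,0,0],[0,0,0],1],[[0,0,0],[0,0,0],1],[[0,0,0],[0,0,0],1],[[0,0,0],[0,0,0],1]]'
python3 go.py -7 0
```

```text
time: 2.28
tcp_pos: [0.5179, -0.3058, 0.0843]
eef_rot: [2.8, 1.023, 0.637]
force: [0.1, -0.1, -0.4]
gripper_width: 0.0511
finger_force: 0.0
t 2.2833 shift mm [ 0.1 -1.2  2.2] turn deg [-0.1 -0.3  0.1]
n [-0.419 -0.054  0.906] tool y in panel deg -57.14 offset panel mm [-0.8  1.2 -9. ]
q [-0.73 -0.14  1.98  0.38  1.04 -0.01] w 0.05105397353049763 ff 0.0 F [ 0.1 -0.1 -0.4] M [-0.054  0.172 -0.016] Mn -0.001
time: 2.7
tcp_pos: [0.5172, -0.3059, 0.0877]
eef_rot: [2.798, 1.025, 0.638]
force: [-15.4, 11.9, 9.9]
gripper_width: 0.0151
finger_force: 59.0
t 2.7 shift mm [ 0.8 -1.1 -1.2] turn deg [-0.1 -0.3  0. ]
n [-0.419 -0.054  0.906] tool y in panel deg -57.07 offset panel mm [-0.1  1.2 -5.6]
q [-0.73 -0.15  1.98  0.38  1.04 -0.01] w 0.01508299673659011 ff 58.953790068626404 F [-15.4  11.9   9.9] M [1.569 1.77  1.03 ] Mn 0.181
```

```bash
python3 -m crank '[[[-2.5,1,3.3],[0,0,0],1],[[0,0,0],[0,0,0],1],[[0,0,0],[0,0,0],1],[[0,0,0],[0,0,0],1],[[0,0,0],[0,0,0],1]]'
python3 go.py -5 0
```

```text
time: 3.12
tcp_pos: [0.5157, -0.3058, 0.0892]
eef_rot: [2.796, 1.021, 0.639]
force: [24.9, -7.2, -27.2]
gripper_width: 0.0142
finger_force: 64.3
t 3.1167 shift mm [ 1.4 -1.4 -0.9] turn deg [ 0.  -0.1  0.2]
n [-0.419 -0.054  0.906] tool y in panel deg -57.14 offset panel mm [-0.7  1.5 -3.6]
q [-0.73 -0.15  1.99  0.38  1.04 -0.01] w 0.014162331069134317 ff 64.28654372692108 F [ 24.9  -7.2 -27.2] M [-1.557 -1.713 -0.665] Mn 0.142
```

```bash
python3 -m crank '[[[1.6,-0.4,-2.4],[0,0,0],1],[[0,0,0],[0,0,0],1],[[0,0,0],[0,0,0],1],[[0,0,0],[0,0,0],1],[[0,0,0],[0,0,0],1]]'
python3 go.py -5 0
```

```text
time: 3.53
tcp_pos: [0.5162, -0.306, 0.089]
eef_rot: [2.797, 1.024, 0.637]
force: [-18.6, 5.7, 11.3]
gripper_width: 0.0144
finger_force: 71.6
t 3.5333 shift mm [ 1.  -1.1 -0.7] turn deg [ 0.  -0.2  0.1]
n [-0.419 -0.054  0.906] tool y in panel deg -57.06 offset panel mm [-0.4  1.2 -4. ]
q [-0.73 -0.15  1.98  0.37  1.05 -0.01] w 0.014365702624362547 ff 71.5577781200409 F [-18.6   5.7  11.3] M [0.927 2.253 0.826] Mn 0.24
```

```bash
python3 -m crank '[[[0,0,0],[2.1,0.27,-4.53],1],[[0,0,0],[2.1,0.27,-4.53],1],[[0,0,0],[2.1,0.27,-4.53],1],[[0,0,0],[2.1,0.27,-4.53],1],[[0,0,0],[0,0,0],1]]'
python3 go.py -5 20
```

```text
time: 3.95
tcp_pos: [0.5158, -0.3051, 0.0888]
eef_rot: [3.007, 0.528, 0.667]
force: [-26.4, 14.8, 17.0]
gripper_width: 0.0141
finger_force: 72.7
t 3.95 shift mm [ 1.4 -2.  -0.5] turn deg [-0.3 -0.4  0.3]
n [-0.419 -0.054  0.906] tool y in panel deg -77.39 offset panel mm [-0.8  2.2 -4.1]
q [-0.73 -0.15  1.98  0.38  1.05  0.35] w 0.014147058089510629 ff 72.72335886955261 F [-26.4  14.8  17. ] M [2.251 3.141 1.591] Mn 0.33
```

```bash
python3 -m crank '[[[-1.2,0.7,0.8],[2.1,0.27,-4.53],1],[[0,0,0],[2.1,0.27,-4.53],1],[[0,0,0],[2.1,0.27,-4.53],1],[[0,0,0],[2.1,0.27,-4.53],1],[[0,0,0],[0,0,0],1]]'
python3 go.py -5 40
```

```text
time: 4.37
tcp_pos: [0.5153, -0.304, 0.0889]
eef_rot: [-3.011, 0.002, -0.655]
force: [-6.0, 13.5, 1.5]
gripper_width: 0.0144
finger_force: 69.6
t 4.3667 shift mm [ 1.8 -3.2 -0.5] turn deg [-0.4 -0.3  0.3]
n [-0.419 -0.054  0.906] tool y in panel deg -97.42 offset panel mm [-1.1  3.4 -3.9]
q [-0.73 -0.15  1.99  0.38  1.05  0.69] w 0.01444960303023974 ff 69.62109446525574 F [-6.  13.5  1.5] M [1.856 0.913 1.324] Mn 0.374
```

```bash
python3 -m crank '[[[0,0.6,0],[0.63,0.08,-1.36],1],[[0,0,0],[0.63,0.08,-1.36],1],[[0,0,0],[0.63,0.08,-1.36],1],[[0,0,0],[0.63,0.08,-1.36],1],[[0,0,0],[0,0,0],1]]'
python3 go.py -5 46
```

```text
time: 4.78
tcp_pos: [0.5154, -0.3036, 0.0889]
eef_rot: [-2.988, 0.153, -0.645]
force: [-5.4, 10.9, 2.1]
gripper_width: 0.014
finger_force: 69.4
t 4.7833 shift mm [ 1.8 -3.5 -0.6] turn deg [-0.3 -0.3  0.1]
n [-0.419 -0.054  0.906] tool y in panel deg -103.19 offset panel mm [-1.   3.7 -3.9]
q [-0.73 -0.15  1.99  0.38  1.05  0.79] w 0.01401869966458227 ff 69.42410588264465 F [-5.4 10.9  2.1] M [1.582 0.864 1.216] Mn 0.393
```

```bash
python3 -m crank '[[[0,0.3,0],[0.63,0.08,-1.36],1],[[0,0,0],[0.63,0.08,-1.36],1],[[0,0,0],[0.63,0.08,-1.36],1],[[0,0,0],[0.63,0.08,-1.36],1],[[0,0,0],[0,0,0],1]]'
python3 go.py -5 52
```

```text
time: 5.2
tcp_pos: [0.5154, -0.3033, 0.089]
eef_rot: [-2.956, 0.306, -0.634]
force: [-4.8, 11.4, 1.7]
gripper_width: 0.0141
finger_force: 71.0
t 5.2 shift mm [ 1.8 -3.8 -0.7] turn deg [-0.3 -0.2  0. ]
n [-0.419 -0.054  0.906] tool y in panel deg -109.15 offset panel mm [-0.9  4.  -3.9]
q [-0.73 -0.15  1.99  0.38  1.05  0.9 ] w 0.014107404677867795 ff 70.9967029094696 F [-4.8 11.4  1.7] M [1.309 0.728 1.821] Mn 1.063
```

The moment jumped from 0.39 to 1.06 N·m at about 52°, so that is the end stop. I'll hold there while the jar rolls.

```bash
for i in 1 2 3; do python3 -m crank '[[[0,0,0],[0,0,0],1],[[0,0,0],[0,0,0],1],[[0,0,0],[0,0,0],1],[[0,0,0],[0,0,0],1],[[0,0,0],[0,0,0],1]]'|head -1; done
python3 go.py -5 52
cat > pic.py <<'E'
import sys,cv2,numpy as np
from workcell import bot
a=bot.snapshot("top")["pixels"][110:250,230:410,::-1];b=bot.snapshot("side")["pixels"][160:310,170:350,::-1]
f=lambda i:cv2.resize(i,(398,320),interpolation=cv2.INTER_CUBIC)
cv2.imwrite(f"pics/{sys.argv[1]}.png",np.hstack([f(a),f(b)]))
E
python3 pic.py stop1
```

```text
time: 5.62
time: 6.03
time: 6.45
t 6.45 shift mm [ 1.8 -3.8 -0.6] turn deg [-0.2 -0.2 -0.1]
n [-0.419 -0.054  0.906] tool y in panel deg -109.05 offset panel mm [-0.9  4.  -3.9]
q [-0.73 -0.15  1.99  0.38  1.05  0.9 ] w 0.014613588095300377 ff 70.83192586898804 F [-5.2 10.6  1.4] M [1.246 0.77  1.798] Mn 1.066
```

View pics/stop1.png

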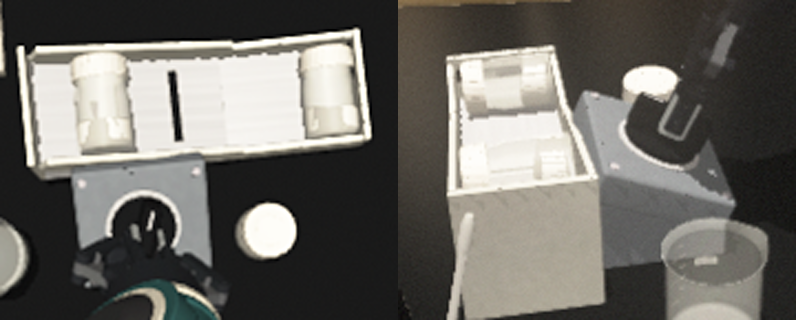

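Jar A is in the bay at crop (330,90), and jar B is held at (102,100). Now I turn the knob back to rest.

```bash
python3 -m crank '[[[0,-0.2,0],[-2.18,-0.28,4.71],1],[[0,-0.2,0],[-2.18,-0.28,4.71],1],[[0,-0.2,0],[-2.18,-0.28,4.71],1],[[0.6,-0.3,-0.4],[-2.18,-0.28,4.71],1],[[0.6,-0.3,-0.4],[-2.18,-0.28,4.71],1]]'
python3 -m crank '[[[0,-0.2,0],[-2.18,-0.28,4.71],1],[[0,-0.2,0],[-2.18,-0.28,4.71],1],[[0,0,0],[-2.18,-0.28,4.71],1],[[0,0,0],[-2.18,-0.28,4.71],1],[[0,0,0],[-1.8,-0.24,4],1]]'
python3 go.py -5 0
```

```text
time: 6.97
tcp_pos: [0.5158, -0.3048, 0.0887]
eef_rot: [-3.041, -0.387, -0.67]
force: [-37.0, 15.2, 26.4]
gripper_width: 0.0144
finger_force: 74.2
time: 7.38
tcp_pos: [0.5162, -0.306, 0.089]
eef_rot: [2.805, 1.011, 0.639]
force: [-18.3, 4.4, 10.5]
gripper_width: 0.0145
finger_force: 71.4
t 7.3833 shift mm [ 1.  -1.1 -0.7] turn deg [-0.3 -0.3  0.6]
n [-0.419 -0.054  0.906] tool y in panel deg -57.63 offset panel mm [-0.5  1.2 -4. ]
q [-0.73 -0.15  1.98  0.38  1.05 -0.  ] w 0.01451044798284341 ff 71.43743634223938 F [-18.3   4.4  10.5] M [0.714 2.198 0.701] Mn 0.219
```

```bash
for i in 1 2 3 4; do python3 -m crank '[[[0,0,0],[0,0,0],0.4],[[0,0,0],[0,0,0],0.4],[[0,0,0],[0,0,0],0.4],[[0,0,0],[0,0,0],0.4],[[0,0,0],[0,0,0],0.4]]'|head -1; done
python3 go.py -5 0; python3 pic.py rest1
```

```text
time: 7.8
time: 8.22
time: 8.63
time: 9.05
t 9.05 shift mm [ 0.1 -1.   0.1] turn deg [-0.4 -0.2  0.9]
n [-0.419 -0.054  0.906] tool y in panel deg -57.95 offset panel mm [ 0.   1.  -5.1]
q [-0.73 -0.15  1.98  0.38  1.04  0.  ] w 0.0514403377486077 ff 0.0 F [-0.5  0.2 -0.1] M [-0.09   0.206 -0.035] Mn -0.005
```

View pics/rest1.png

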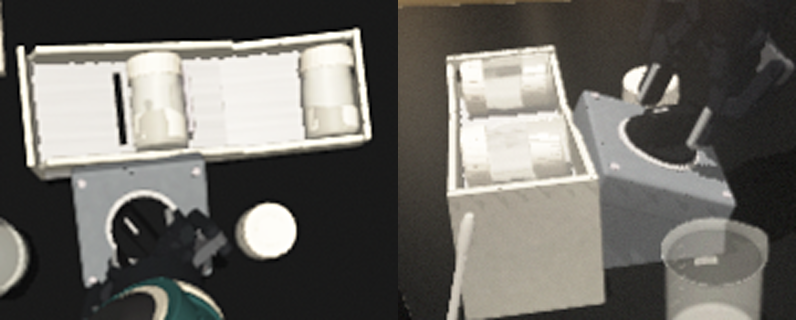

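Jar B now rests against the front pin at crop (155,100), and the knob is at rest. I'll close the fingers again and make the second twist.

```bash
python3 -m crank '[[[0,0,0],[0,0,0],1],[[0,0,0],[0,0,0],1],[[0,0,0],[0,0,0],1],[[0,0,0],[0,0,0],1],[[0,0,0],[0,0,0],1]]'
python3 go.py -5 0|tail -1
python3 -m crank '[[[0,0,0],[2.1,0.27,-4.53],1],[[0,0,0],[2.1,0.27,-4.53],1],[[0,0,0],[2.1,0.27,-4.53],1],[[0,0,0],[2.1,0.27,-4.53],1],[[0,0,0],[0,0,0],1]]'
python3 -m crank '[[[-1.2,0.7,0.8],[2.1,0.27,-4.53],1],[[0,0,0],[2.1,0.27,-4.53],1],[[0,0,0],[2.1,0.27,-4.53],1],[[0,0,0],[2.1,0.27,-4.53],1],[[0,0,0],[0,0,0],1]]'
python3 go.py -5 40|tail -2
```

```text
time: 9.57
tcp_pos: [0.5167, -0.3058, 0.0883]
eef_rot: [2.808, 1.005, 0.64]
force: [-7.3, 3.7, 5.6]
gripper_width: 0.0146
finger_force: 58.1
q [-0.73 -0.15  1.98  0.38  1.05  0.  ] w 0.014551557829451802 ff 58.13455581665039 F [-7.3  3.7  5.6] M [0.67  0.994 0.525] Mn 0.142
time: 9.98
tcp_pos: [0.5163, -0.305, 0.0881]
eef_rot: [3.014, 0.507, 0.67]
force: [-15.4, 11.7, 11.4]
gripper_width: 0.0148
finger_force: 59.8
time: 10.4
tcp_pos: [0.5159, -0.3039, 0.0882]
eef_rot: [-3.007, 0.024, -0.655]
force: [4.8, 9.2, -4.5]
gripper_width: 0.0144
finger_force: 61.9
n [-0.419 -0.054  0.906] tool y in panel deg -98.28 offset panel mm [-0.9  3.3 -4.8]
q [-0.73 -0.15  1.99  0.38  1.05  0.71] w 0.014391218586989262 ff 61.869767904281616 F [ 4.8  9.2 -4.5] M [ 1.209 -0.355  0.932] Mn 0.357
```

```bash
python3 -m crank '[[[0,0.6,0],[0.63,0.08,-1.36],1],[[0,0,0],[0.63,0.08,-1.36],1],[[0,0,0],[0.63,0.08,-1.36],1],[[0,0,0],[0.63,0.08,-1.36],1],[[0,0,0],[0,0,0],1]]'
python3 go.py -5 46|tail -2
```

```text
time: 10.82
tcp_pos: [0.5159, -0.3036, 0.0881]
eef_rot: [-2.982, 0.175, -0.646]
force: [5.2, 7.7, -3.3]
gripper_width: 0.0147
finger_force: 61.9
n [-0.419 -0.054  0.906] tool y in panel deg -104.05 offset panel mm [-0.8  3.7 -4.8]
q [-0.73 -0.15  1.99  0.38  1.05  0.81] w 0.014658462022487342 ff 61.92732810974121 F [ 5.2  7.7 -3.3] M [ 0.895 -0.357  0.736] Mn 0.311
```

```bash
python3 -m crank '[[[0,0.3,0],[0.63,0.08,-1.36],1],[[0,0,0],[0.63,0.08,-1.36],1],[[0,0,0],[0.63,0.08,-1.36],1],[[0,0,0],[0.63,0.08,-1.36],1],[[0,0,0],[0,0,0],1]]'
python3 go.py -5 52|tail -2
```

```text
time: 11.23
tcp_pos: [0.5159, -0.3033, 0.0883]
eef_rot: [-2.949, 0.327, -0.634]
force: [4.9, 7.5, -4.3]
gripper_width: 0.0145
finger_force: 67.5
n [-0.419 -0.054  0.906] tool y in panel deg -110.02 offset panel mm [-0.7  3.9 -4.7]
q [-0.73 -0.15  1.99  0.38  1.05  0.91] w 0.01452945926101627 ff 67.46742293704301 F [ 4.9  7.5 -4.3] M [ 0.626 -0.376  1.315] Mn 0.95
```

Same stop again (0.95 N·m). I'll hold and then check.

```bash
for i in 1 2 3; do python3 -m crank '[[[0,0,0],[0,0,0],1],[[0,0,0],[0,0,0],1],[[0,0,0],[0,0,0],1],[[0,0,0],[0,0,0],1],[[0,0,0],[0,0,0],1]]'|head -1; done
python3 go.py -5 52|tail -1;python3 pic.py stop2
```

```text
time: 11.65
time: 12.07
time: 12.48
q [-0.73 -0.15  1.99  0.38  1.05  0.91] w 0.014533996029907683 ff 67.03626954811625 F [ 4.9  7.8 -4.8] M [ 0.644 -0.373  1.243] Mn 0.877
```

View pics/stop2.png

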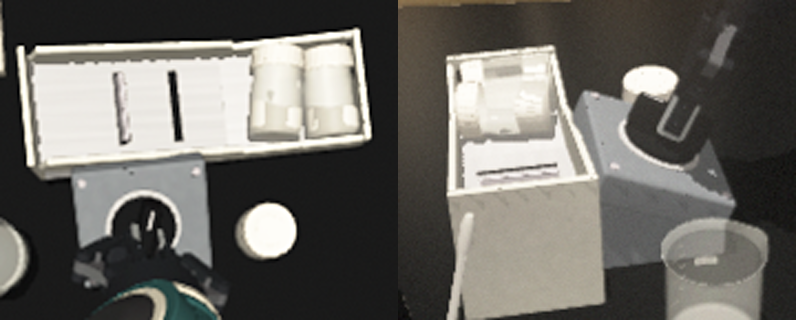

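Both jars are in the bay, at crop (277,90) and (330,90). I'll turn back, release and retreat along the knob axis.

```bash
python3 -m crank '[[[0,-0.2,0],[-2.18,-0.28,4.71],1],[[0,-0.2,0],[-2.18,-0.28,4.71],1],[[0,-0.2,0],[-2.18,-0.28,4.71],1],[[0.6,-0.3,-0.4],[-2.18,-0.28,4.71],1],[[0.6,-0.3,-0.4],[-2.18,-0.28,4.71],1]]'
python3 -m crank '[[[0,-0.2,0],[-2.18,-0.28,4.71],1],[[0,-0.2,0],[-2.18,-0.28,4.71],1],[[0,0,0],[-2.18,-0.28,4.71],1],[[0,0,0],[-2.18,-0.28,4.71],1],[[0,0,0],[-2.1,-0.27,4.53],1]]'
python3 go.py -5 0
for i in 1 2; do python3 -m crank '[[[0,0,0],[0,0,0],0.4],[[0,0,0],[0,0,0],0.4],[[0,0,0],[0,0,0],0.4],[[0,0,0],[0,0,0],0.4],[[0,0,0],[0,0,0],0.4]]'; done
python3 go.py -5 0
```

```text
time: 13.0
tcp_pos: [0.5164, -0.3047, 0.0881]
eef_rot: [-3.039, -0.364, -0.671]
force: [-25.4, 12.7, 18.7]
gripper_width: 0.015
finger_force: 66.1
time: 13.42
tcp_pos: [0.5167, -0.3057, 0.0883]
eef_rot: [2.808, 1.006, 0.64]
force: [-7.2, 3.4, 5.2]
gripper_width: 0.0145
finger_force: 62.9
t 13.4167 shift mm [ 0.4 -1.4 -0. ] turn deg [-0.4 -0.3  0.8]
n [-0.419 -0.054  0.906] tool y in panel deg -57.89 offset panel mm [-0.2  1.4 -4.9]
q [-0.73 -0.15  1.98  0.38  1.05  0.  ] w 0.014461520048224631 ff 62.888463735580444 F [-7.2  3.4  5.2] M [0.403 0.869 0.479] Mn 0.219
time: 13.83
tcp_pos: [0.5171, -0.3061, 0.0882]
eef_rot: [2.811, 0.997, 0.642]
force: [0.0, 0.3, -0.4]
gripper_width: 0.0512
finger_force: 0.0
time: 14.25
tcp_pos: [0.5171, -0.3061, 0.0882]
eef_rot: [2.811, 0.998, 0.642]
force: [0.7, 0.7, -0.4]
gripper_width: 0.0513
finger_force: 0.0
t 14.25 shift mm [ 0.1 -1.   0.1] turn deg [-0.5 -0.2  1.1]
n [-0.419 -0.054  0.906] tool y in panel deg -58.18 offset panel mm [-0.   1.  -5.1]
q [-0.73 -0.15  1.98  0.38  1.04  0.01] w 0.05132051474129522 ff 0.0 F [ 0.7  0.7 -0.4] M [-0.002  0.228 -0.025] Mn -0.034
```

```bash
python3 -m crank '[[[-5,-0.6,11],[0,0,0],0.4],[[-7,-0.9,15],[0,0,0],0.4],[[-8,-1,18],[0,0,0],0.4],[[-8,-1,18],[0,0,0],0.4],[[-8,-1,18],[0,0,0],0.4]]'
python3 -m crank '[[[-15,-5,18],[0,0,0],0.4],[[-25,-10,15],[0,0,0],0.4],[[-25,-10,5],[0,0,0],0.4],[[-15,-5,0],[0,0,0],0.4],[[0,0,0],[0,0,0],0.4]]'
python3 pic.py end
```

```text
time: 14.67
tcp_pos: [0.4804, -0.3106, 0.1699]
eef_rot: [2.81, 0.998, 0.642]
force: [0.4, 0.3, 0.9]
gripper_width: 0.0511
finger_force: 0.0
time: 15.08
tcp_pos: [0.3989, -0.3417, 0.2078]
eef_rot: [2.809, 0.995, 0.641]
force: [0.6, 0.3, -0.4]
gripper_width: 0.051
finger_force: 0.0
```

View pics/end.png

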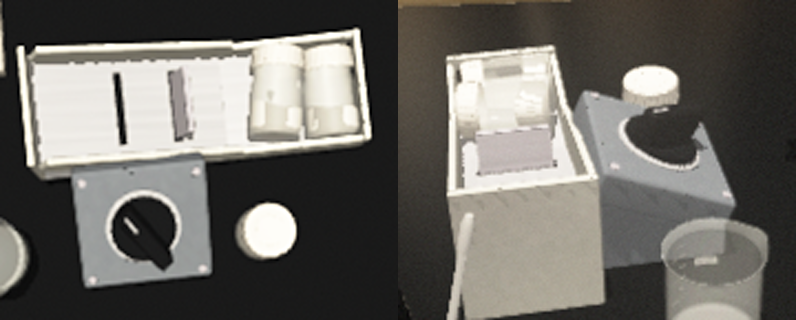

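The knob is back at rest with the front pin up, both jars lie in the bay, and the beaker and gel jar haven't moved.

```bash
python3 -c "
from workcell import bot
print(bot.sign_off())"
```

```text
the job is handed in; nothing more can be done
None
```

Both jars were dispensed one after the other into the catch bay, the knob is back at rest, nothing round the dispenser was touched, and the job was handed in at about 15 s of the 64 s allowed.

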